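Level the warming plate with a wedge

TASK

The square warming plate sags towards its one short foot. Take the spice jar that stands in front of that corner out of the way and leave it standing upright on the worktop; then push the thicker of the two wooden wedges, thin end first and flat on the worktop, under the short foot until the bubble of the level on the plate stands between its two marks, and leave the wedge there. Do not push or lift the plate with the gripper, and leave the other things standing where they are.

Things in the scene. Friction and masses are not known exactly. Their poses are not given: they have to be found in the camera images.
- warmer: Square aluminium warming plate with a dark top, 150 mm sides, about 50 mm high, that cannot slide; it only rocks about the line through its two good feet. Origin: on the middle of that line, 0 to 4 mm above the worktop. The frame does not rock: its y runs along the rocking line, its -x (level) points from the middle to the low corner, 106 mm away; z up. The bottom of the housing is 18 mm above the origin when level.
- low_foot (a point): Underside of the short foot, a steel dome of 18 mm radius, 88 mm from the rocking line on the warmer's -x side (18 mm inside the low corner's tip). At the start it rests on the worktop with 4 to 5 N; it must be raised by 8 to 12 mm (differs each time) to level the plate.
- level_mid (a point): Middle of the glass tube of the spirit level fixed on the plate, 69 mm above the plate's feet, tube along the warmer's x; two black rings 28 mm apart mark the centre. This frame rocks with the plate; its x runs along the tube away from the low corner.
- bubble (a point): Middle of the dark bubble (19 mm long) in the tube. It runs to the high side: its offset along x from level_mid is +30 mm (end of its travel) at the start, falls below that when the plate is within 0.06 rad of level, then by 5 mm per 0.01 rad, to 0 when level and negative if the low corner is raised too far. It settles within about 1 s.
- thick_wedge: The thicker of two plain beech wedges, 115 mm long, 30 mm wide, about 60 g. Origin: middle of its underside; +x points to the thin end (1.5 mm thick, at x = +57.5 mm). From there its top rises evenly over 90 mm (1 in 5) to 19.5 mm; the last 25 mm (x = -32.5 to -57.5 mm) are level, 19.5 mm high: grip there across the 30 mm. Pushing it 1 mm farther lifts the foot 0.2 mm and moves the bubble about 1.1 mm; pushing takes about 5 to 15 N; it does not slip back.
- thin_wedge: The thinner wedge, same length, width and frame, but only 6.5 mm at its back: too thin to level the plate. Not needed.
- jar: Spice jar with a dark cap, 44 mm wide, 96 mm high, about 110 g, standing 60 to 90 mm in front of the low foot where the wedge must go. Origin: centre of its underside, z up.
- coffee_grinder: Tall fixed coffee grinder at the back, between wedges and plate: keep clear, also with a carried wedge's thin end. It reaches forward to about world x = 0.57 for y = -0.13 to 0.06; in front the worktop is free down to x = 0.42. The worktop ends at about y = -0.40; a taller counter stands left (from y = 0.30 at x = 0.40, y = 0.45 at x = 0.45). Origin: centre of its underside.
- sugar_shaker: Bystander, leave alone: white sugar shaker, 65 mm wide (widest halfway up), 154 mm high. Origin: centre of its underside.
- milk_pitcher: Bystander, leave alone: steel milk pitcher, 68x96 mm, 86 mm high. Origin: centre of its underside.
- espresso_cup_0: Bystander, leave alone: white espresso cup, 61 mm wide (85 mm with its handle), 53 mm high, between the two wedges. Origin: centre of its underside.
- dosing_ring: Bystander, leave alone: aluminium dosing funnel, 68 mm wide, 28 mm high, near the front edge. Origin: centre of its underside.
- espresso_cup_1: Bystander, leave alone: white espresso cup, 61 mm wide (85 mm with handle), 53 mm high, near the front edge. Origin: centre of its underside.
- tablet_tin: Bystander, leave alone: printed food tin, 57 mm wide, 72 mm high, near the front edge. Origin: centre of its underside.

How it is judged:
By the outcome, as a careful person would: the job done as asked, in the order asked, and still so for the second after the job is handed in, with the robot touching nothing.
It also fails if it takes over 64 s, if anything falls off the work surface, if the arm or the gripper's body presses on something with over 40 N, if the wrist force passes 120 N, or if a joint passes its speed limit or range.

ROBOT

A 7-joint arm with a two-finger parallel gripper is mounted at the origin on a cart in front of the work surface, level with it; the furniture and walls round the work are solid. World frame = base frame: x ahead of the robot, y to its left, z up, the work surface at z = 0. Lengths are in m, angles in rad, forces in N, time in s.
With the tool pointing down it reaches from about 0.425 to 0.925 m from the base axis. Payload 6.8 kg.
Tool frame: the origin (TCP) lies on the centre line of the jaws, within the pads' length; the fingertips stand bot.tip_reach ahead of it and the grasp point (between the pads) lies 3 mm ahead of it (bot.tip_reach is the distance from the TCP to the fingertips, in m); z points along the fingers, y is the line along which they close (so a half turn about z gives the same grasp; the last joint's range is limited). The gripper opens to 85 mm and grips with 20 to 120 N. Pads are 22 mm wide; open, the fingers measure 114 mm over their backs; the gripper's body (76 mm by 85 mm) begins 54 mm behind the grasp point. The pads swing forward as they close: fully open they stand 13 mm farther back than shut.
Start: joints at [1.037, 0.477, 0.022, 1.555, -0.011, 1.109, -0.083], TCP at [0.279, -0.615, 0.253] pointing down, gripper open.
Joint ranges: [-2.96, 2.96], [-0.34, 2.1], [-1.41, 1.46], [0.24, 2.44], [-1.37, 4.51], [0.17, 1.92], [-2.96, 2.96]. Speed limits (rad/s): [2.39, 2.39, 3.14, 3.14, 3.14, 3.14, 3.14].

INTERFACE

Orientations are given as a unit quaternion [w, x, y, z].
In Python, from station import bot gives the robot as it stands.
- The arm moves only by the tool jog_arm, never from a script. Its argument "deltas" is a list of rows, each a list of 7 numbers: the shift along the world's x, y, z in m, then the turn, a rotation vector about the world's x, y, z in rad, then the opening, from 0 (shut) to 1 (fully open). In form: [[x, y, z, rx, ry, rz, grip], ...]. A call has 1 to 10 rows; each row shifts and turns the commanded pose from where the row before left it; what a row does not reach is not made up. A row lasts 1/10 s, in which the tool goes at most 50 mm and 8.59 degrees, less where a joint would pass 70% of its speed; a pose out of reach is approached as far as the arm can. A call with a gripper value outside its range is refused whole. The fingers move at their own pace and stop on an object; "newtons" is the grip in N (left out, the last holds). Time passes only in rows, so rows that do not move let the fingers close. It gives the time, the measured TCP pose, the force, the opening and the grip force at its end, in the units of the state.
- bot.get_obs(): the state, without advancing time (a new reading comes with each control period).
- bot.read_camera(name): name is "side" or "top" or "wrist"; returns a dict with "img" (384x512x3 uint8, red, green, blue), "K" (3x3 intrinsics, pixels), "eye" and "attitude" of the camera in the world. Camera axes: x right, y down, z forward; pixel columns grow to the right and rows downward; lengths in m; the calibration is good to about 2 mm. A picture is of the moment at which its call begins. There is no depth.
- bot.hand_in(): hands the job in; it is judged then, once.
The state is a dict: "t": time; "q": joint angles; "joint_vel": joint speeds; "joint_torque": joint torques, N m; "eef_pos": TCP position; "tool_rot": TCP orientation; "contact_force": force on the tool from outside, world axes, zero at the start; "torque": the same for the moment, N m; "gripper_width": opening from 0.0 (shut) to 1.0 (fully open); "grasp_force": force on a finger pad.
Only numpy, scipy, OpenCV 4.12 (cv2) and the standard library are available. Lean on these libraries where they do the work, as an engineer would, in place of code of your own. Each camera call takes 0.05 s, during which the arm holds its last target. There are 200 camera calls.

## Working session

There is one attempt and no reset: what is moved stays moved. The work goes in short steps, Python scripts to look and compute and a tool call to move; the robot and the scene stay as the last step left them, time stands still between calls to the robot, and variables do not carry over. Pictures are saved under pics/ and viewed, at most 10 in all, crops included, and the job is handed in when it is done.

Besides the shell and the picture viewer there is one more tool, called as a command line: name --pt "numbers of a row" for each row, then --argument value for the rest. jog_arm: Moves the arm, as the interface text tells. Its arguments: {"type":"object","properties":{"deltas":{"type":"array"},"newtons":{"type":"number"}},"required":["deltas"]}

```bash
ls; mkdir -p pics; cat > h.py <<'E'
import numpy as np, cv2
from station import bot
from scipy.spatial.transform import Rotation as R
def rot(c):
    a=np.array(c["attitude"],float)
    return a if a.shape==(3,3) else R.from_quat([*a[1:],a[0]]).as_matrix()
def plane(c,u,v,z):
    d=rot(c)@np.linalg.inv(np.array(c["K"]))@[u,v,1]; e=np.array(c["eye"]); return e+d*(z-e[2])/d[2]
def proj(c,p):
    q=np.array(c["K"])@(rot(c).T@(np.array(p)-c["eye"])); return q[:2]/q[2]
def tri(obs):
    A=np.zeros((3,3));b=np.zeros(3)
    for c,u,v in obs:
        d=rot(c)@np.linalg.inv(np.array(c["K"]))@[u,v,1]; d/=np.linalg.norm(d)
        P=np.eye(3)-np.outer(d,d);A+=P;b+=P@np.array(c["eye"])
    return np.linalg.solve(A,b)
def save(c,n,crop=None,s=1):
    im=c["img"][:,:,::-1]
    if crop: x0,y0,x1,y1=crop; im=im[y0:y1,x0:x1]
    cv2.imwrite(f"pics/{n}.png",cv2.resize(im,None,fx=s,fy=s,interpolation=cv2.INTER_CUBIC))
E
python3 - <<'E'
from h import *
import pickle
C={n:bot.read_camera(n) for n in("top","side")}
pickle.dump(C,open("c0.pkl","wb"))
for n in C: save(C[n],n+"0",s=1.5); print(n,C[n]["eye"],C[n]["attitude"],np.array(C[n]["K"]).tolist())
print(bot.get_obs(),bot.tip_reach)
E
```

```text
pics
top [ 0.31290518 -0.05613533  1.03474461] [-0.08400222  0.70625717 -0.69811466  0.08234287] [[398.2800534899423, 0.0, 260.3695723133385], [0.0, 398.2800534899423, 195.83056546839717], [0.0, 0.0, 1.0]]
side [ 0.12225793 -0.60573849  0.55768467] [-0.45115862  0.83383701 -0.28201306  0.14710663] [[385.9591760922027, 0.0, 254.93467496762653], [0.0, 385.9591760922027, 192.32416859318005], [0.0, 0.0, 1.0]]
{'t': 0.1, 'q': array([ 1.03690194,  0.47773864,  0.02234441,  1.55631586, -0.01150591,
        1.10926618, -0.08307519]), 'joint_vel': array([-9.88512154e-05,  3.23526665e-04,  6.10128499e-04, -3.54768314e-03,
        8.00585473e-04, -1.37704683e-03,  1.02026248e-03]), 'joint_torque': array([ 4.20832963e-03, -5.97762823e+01,  1.61373273e+00, -2.81954974e+01,
        1.28473953e-02,  5.09319798e-03,  8.82300014e-06]), 'eef_pos': array([ 0.27860558, -0.61430341,  0.25242422]), 'tool_rot': array([-7.68172715e-04,  9.77418215e-01,  2.11312548e-01, -2.23197542e-04]), 'contact_force': array([0.07468099, 0.68336046, 0.73981275]), 'torque': array([ 0.04473072, -0.02572648, -0.00898464]), 'grasp_force': 0.0, 'gripper_width': 0.9979046709743858} 0.022
```

View pics/top0.png

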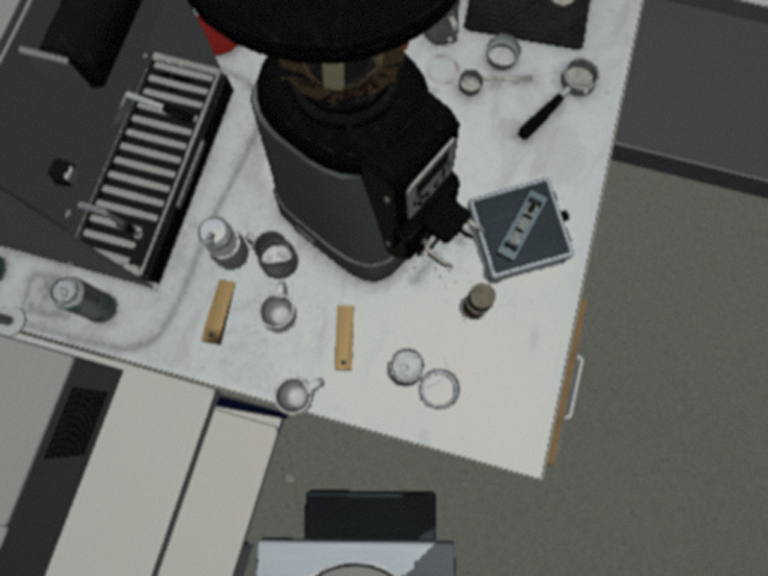

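View pics/side0.png

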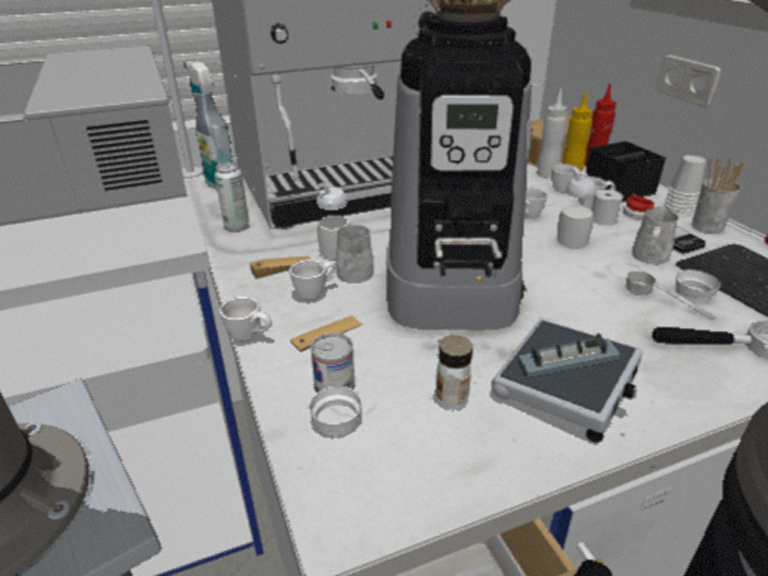

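```bash
cat > m.py <<'E'
from h import *
import pickle
C=pickle.load(open("c0.pkl","rb"))
def comps(mask,lo):
    cs,_=cv2.findContours(mask.astype(np.uint8),cv2.RETR_EXTERNAL,cv2.CHAIN_APPROX_NONE)
    return [c for c in cs if cv2.contourArea(c)>lo]
roi={"top":(120,100,400,270),"side":(140,150,440,300)}
for n in C:
    hsv=cv2.cvtColor(C[n]["img"],cv2.COLOR_RGB2HSV)
    x0,y0,x1,y1=roi[n]; r=np.zeros(hsv.shape[:2],bool); r[y0:y1,x0:x1]=1
    H,S,V=[hsv[...,i].astype(int) for i in range(3)]
    wood=r&(H>8)&(H<28)&(S>75)&(V>90)
    for c in comps(wood,60):
        q=cv2.boxPoints(cv2.minAreaRect(c)); print(n,"wood",cv2.contourArea(c),q.round(1).tolist(), [plane(C[n],*p,0.0).round(3)[:2].tolist() for p in q])
    rp=r.copy(); 
    if n=="top": rp[:,:305]=0; rp[:115]=0; rp[190:]=0
    else: rp[:,:325]=0;rp[:205]=0
    m=(rp&(V<110)).astype(np.uint8)
    m=cv2.morphologyEx(m,cv2.MORPH_CLOSE,np.ones((3,3)))
    for c in comps(m,60):
        h=cv2.convexHull(c); print(n,"dark",cv2.contourArea(c),cv2.approxPolyDP(h,4,True)[:,0].tolist())
    j=r&(V<110)
    if n=="top": j[:,:300]=0;j[:,340:]=0;j[:185]=0
    else: j[:220]=0;j[:,:280]=0;j[:,325:]=0
    for c in comps(j,20): print(n,"jar",cv2.contourArea(c),cv2.boundingRect(c))
top=C["top"]["img"][165:265,120:250]; top2=C["top"]["img"][110:220,290:400]
sd=C["side"]["img"][160:240,155:250]; s2=C["side"]["img"][205:300,280:440]
f=lambda a:cv2.resize(a,(400,300),interpolation=cv2.INTER_CUBIC)
cv2.imwrite("pics/mos.png",np.vstack([np.hstack([f(top),f(sd)]),np.hstack([f(top2),f(s2)])])[:,:,::-1])
E
python3 m.py
```

```text
top wood 368.5 [[224.0, 204.0], [234.0, 204.0], [234.0, 245.0], [224.0, 245.0]] [[0.538, 0.044], [0.538, 0.018], [0.429, 0.015], [0.429, 0.041]]
top wood 187.5 [[372.79998779296875, 269.0], [387.6000061035156, 198.6999969482422], [391.20001220703125, 199.5], [376.3999938964844, 269.70001220703125]] [[0.372, -0.342], [0.557, -0.392], [0.556, -0.401], [0.371, -0.351]]
top wood 355.0 [[134.1999969482422, 225.8000030517578], [145.6999969482422, 185.60000610351562], [156.39999389648438, 188.6999969482422], [144.89999389648438, 228.8000030517578]] [[0.477, 0.278], [0.586, 0.257], [0.578, 0.227], [0.469, 0.249]]
top dark 218.0 [[389, 189], [399, 142], [399, 189]]
top dark 3191.0 [[363, 121], [378, 142], [377, 172], [326, 187], [305, 156], [305, 135]]
top jar 326.0 (307, 190, 23, 23)
side wood 277.5 [[193.5, 225.8000030517578], [236.60000610351562, 207.1999969482422], [240.39999389648438, 216.0], [197.3000030517578, 234.60000610351562]] [[0.431, 0.048], [0.553, 0.048], [0.539, 0.012], [0.422, 0.015]]
side wood 188.0 [[166.6999969482422, 174.6999969482422], [203.89999389648438, 166.10000610351562], [205.8000030517578, 174.39999389648438], [168.60000610351562, 183.0]] [[0.487, 0.3], [0.595, 0.277], [0.575, 0.233], [0.471, 0.256]]
side dark 281.0 [[328, 254], [397, 283], [401, 292], [393, 294], [332, 265]]
side dark 107.0 [[424, 244], [422, 264], [407, 278]]
side dark 3064.5 [[361, 214], [422, 232], [399, 274], [334, 250]]
side dark 232.0 [[345, 205], [339, 217], [325, 219], [325, 205]]
side jar 55.0 (290, 245, 6, 22)
side jar 176.5 (292, 231, 23, 15)
```

View pics/mos.png

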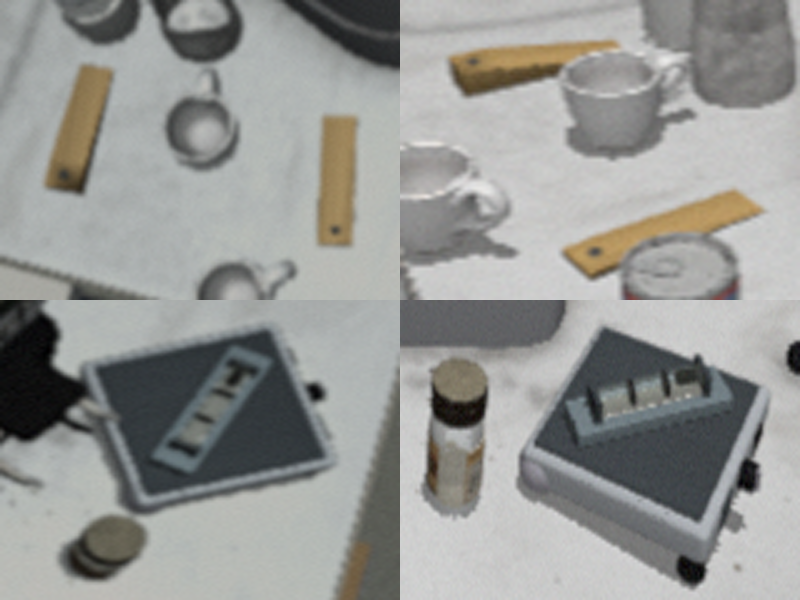

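```bash
python3 - <<'E'
from h import *
import pickle
C=pickle.load(open("c0.pkl","rb"));T,S=C["top"],C["side"]
P={}
for n,a,b in [("low",(327.1,181.5),(333.2,253.1)),("left",(316.1,135.7),(360,214.5)),("high",(364.3,121.7),(426,233.5)),("right",(378.6,168.7),(398.8,275.3)),("jarcap",(321.6,196.2),(304,229.7)),("wbL",(135.3,227.3),(166.9,176)),("wbR",(147,228.3),(173.5,180)),("wtipL",(146,187.3),(207.3,171.2))]:
    P[n]=tri([(T,*a),(S,*b)]); print(n,P[n].round(4), np.linalg.norm(proj(T,P[n])-a).round(1))
c=sum(P[k] for k in("low","left","high","right"))/4
print("centre",c, "yaw diag",np.arctan2(*(P["high"]-P["low"])[[1,0]]), "yaw from right->left",np.arctan2(*(P["left"]-P["right"])[[1,0]])-np.pi/2, np.linalg.norm(P["high"]-P["low"]),np.linalg.norm(P["left"]-P["right"]))
for u in [(135.3,227.3),(147,228.3)]: print(plane(T,*u,.0195))
for u in [(146,187.3),(156.4,188.3)]: print(plane(T,*u,.0015))
# other obstacles (top px at ground)
for n,u,v,z in [("cup0",278/1.5,312/1.5,.05),("pitcher",275/1.5,250/1.5,.08),("shaker",213/1.5,230/1.5,.15),("tin",407/1.5,362/1.5,.07),("ring",439/1.5,388/1.5,.028)]: print(n,plane(T,u,v,z).round(3))
E
```

```text
low [ 0.5987 -0.2289  0.0209] 0.6
left [ 0.715  -0.1977  0.0478] 0.1
high [ 0.7552 -0.3272  0.0567] 1.3
right [ 0.6277 -0.3595  0.0452] 0.5
jarcap [ 0.5397 -0.2013  0.0938] 0.0
wbL [0.4723 0.2694 0.0149] 0.8
wbR [0.4727 0.2372 0.0168] 2.0
wtipL [ 0.5875  0.255  -0.0053] 1.8
centre [ 0.67417299 -0.27832964  0.04268311] yaw diag -0.5606322242721821 yaw from right->left -0.4953516357769081 0.18822463786098764 0.18386316885773002
[0.46983063 0.26859142 0.0195    ]
[0.46758499 0.23827109 0.0195    ]
[0.58115055 0.25485303 0.0015    ]
[0.57870079 0.22674609 0.0015    ]
cup0 [0.516 0.137 0.05 ]
pitcher [0.615 0.142 0.08 ]
shaker [0.625 0.226 0.15 ]
tin [ 0.432 -0.08   0.07 ]
ring [ 0.394 -0.135  0.028]
```

jog_arm --pt "0.022 0.04 -0.004 0 0 -0.094 1" --pt "0.022 0.04 -0.004 0 0 -0.094 1" --pt "0.022 0.04 -0.004 0 0 -0.094 1" --pt "0.022 0.04 -0.004 0 0 -0.094 1" --pt "0.022 0.04 -0.004 0 0 -0.094 1" --pt "0.022 0.04 -0.004 0 0 -0.094 1" --pt "0.022 0.04 -0.004 0 0 -0.094 1" --pt "0.022 0.04 -0.004 0 0 -0.094 1" --pt "0.022 0.04 -0.004 0 0 -0.094 1" --pt "0.022 0.04 -0.004 0 0 -0.094 1"

```text
t: 1.1
eef_pos: [0.4992, -0.213, 0.213]
tool_rot: [0.0, 0.967, -0.256, -0.0]
contact_force: [0.7, -0.6, 0.2]
gripper_width: 1.004
grasp_force: 0.0
```

```bash
python3 - <<'E'
from h import *
c=bot.read_camera("wrist"); o=bot.get_obs(); save(c,"w1",s=1.5)
import pickle; pickle.dump(c,open("w1.pkl","wb"))
print(c["eye"],rot(c).round(3).tolist(),np.array(c["K"]).tolist(),o["eef_pos"],o["tool_rot"],o["t"],o["q"].round(2))
print("jar top proj",proj(c,[.540,-.201,.096]),"foot",proj(c,[.602,-.236,0]))
E
```

```text
[ 0.56613525 -0.25099635  0.33323713] [[-0.496, -0.828, -0.262], [-0.869, 0.472, 0.15], [-0.001, 0.302, -0.953]] [[285.86680411714764, 0.0, 256.19247694564115], [0.0, 285.86680411714764, 193.12550864097642], [0.0, 0.0, 1.0]] [ 0.50346512 -0.2038192   0.21237401] [-2.54286608e-03  9.67170422e-01 -2.54115935e-01  8.34946589e-06] 1.15 [ 0.26  0.31  0.01  1.91 -0.01  0.92 -1.8 ]
jar top proj [220.16909963 161.83954113] foot [228.06055989  79.75527973]
```

View pics/w1.png

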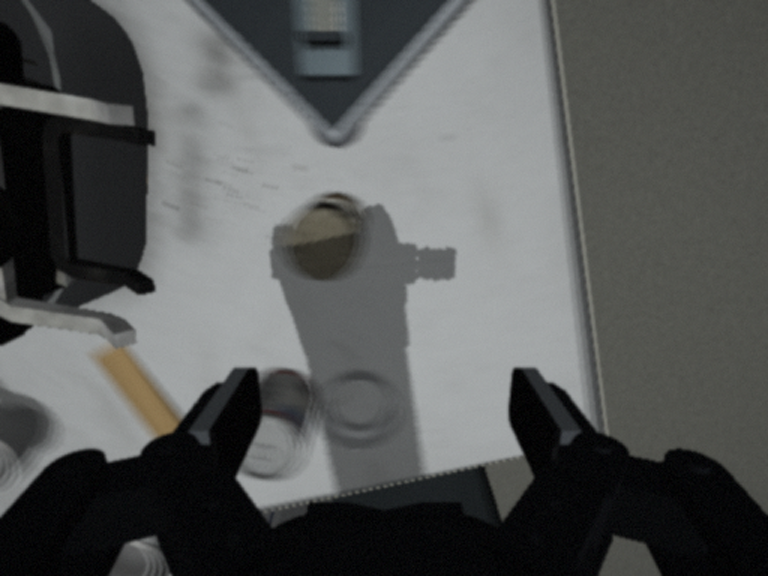

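jog_arm --pt "0.02 0.007 -0.015 0 0 0 1" --pt "0.021 0.007 -0.03 0 0 0 1" --pt "0 0 -0.04 0 0 0 1" --pt "0 0 -0.04 0 0 0 1" --pt "0 0 -0.02 0 0 0 1" --pt "0 0 -0.01 0 0 0 1" --pt "0 0 0 0 0 0 0.3" --pt "0 0 0 0 0 0 0.3" --pt "0 0 0 0 0 0 0.3" --pt "0 0 0 0 0 0 0.3" --newtons 25

```text
t: 2.15
eef_pos: [0.5411, -0.2014, 0.06]
tool_rot: [0.0, 0.967, -0.254, 0.002]
contact_force: [-0.6, -0.1, 5.1]
gripper_width: 0.497
grasp_force: 23.2
```

jog_arm --pt "0 0 0.01 0 0 0 0.3" --pt "0 0 0.02 0 0 0 0.3" --pt "-0.015 -0.018 0 0 0 0 0.3" --pt "-0.025 -0.029 0 0 0 0 0.3" --pt "-0.025 -0.029 0 0 0 0 0.3" --pt "-0.016 -0.018 0 0 0 0 0.3" --pt "0 0 0 0 0 0 0.3" --pt "0 0 -0.01 0 0 0 0.3" --pt "0 0 -0.012 0 0 0 0.3" --pt "0 0 0 0 0 0 0.3"

```text
t: 3.15
eef_pos: [0.4586, -0.2927, 0.0643]
tool_rot: [-0.001, 0.967, -0.253, -0.002]
contact_force: [0.6, -0.2, -1.6]
gripper_width: 0.5
grasp_force: 23.2
```

jog_arm --pt "0 0 -0.003 0 0 0 0.3" --pt "0 0 -0.002 0 0 0 0.3" --pt "0 0 -0.001 0 0 0 0.3" --pt "0 0 0 0 0 0 0.3"

```text
t: 3.55
eef_pos: [0.459, -0.2946, 0.0604]
tool_rot: [0.0, 0.967, -0.254, 0.0]
contact_force: [-0.1, -0.7, -1.2]
gripper_width: 0.5
grasp_force: 23.2
```

jog_arm --pt "0 0 -0.001 0 0 0 0.3" --pt "0 0 -0.001 0 0 0 0.3" --pt "0 0 0 0 0 0 0.3"

```text
t: 3.85
eef_pos: [0.4591, -0.2948, 0.06]
tool_rot: [-0.0, 0.967, -0.254, 0.0]
contact_force: [-4.1, 3.3, 16.5]
gripper_width: 0.497
grasp_force: 24.5
```

jog_arm --pt "0 0 0.001 0 0 0 0.5" --pt "0 0 0 0 0 0 1" --pt "0 0 0 0 0 0 1" --pt "0 0 0.02 0 0 0 1" --pt "0 0 0.045 0 0 0 1" --pt "0 0 0.045 0 0 0 1" --pt "0 0.02 0.03 0 0 0 1" --pt "0 0.03 0.01 0 0 0 1" --pt "0 0 0 0 0 0 1" --pt "0 0 0 0 0 0 1"

```text
t: 4.85
eef_pos: [0.459, -0.2443, 0.2094]
tool_rot: [0.0, 0.967, -0.254, 0.0]
contact_force: [-0.2, 0.4, -0.4]
gripper_width: 1.002
grasp_force: 0.0
```

```bash
python3 - <<'E'
from h import *
c=bot.read_camera("wrist"); o=bot.get_obs(); save(c,"w2",s=1.5)
import pickle; pickle.dump(c,open("w2.pkl","wb"))
print(c["eye"],o["eef_pos"],o["t"],o["q"].round(2))
print(proj(c,[.459,-.295,.096])*1.5,"foot",proj(c,[.602,-.236,0])*1.5)
E
```

```text
[ 0.5260001  -0.28197032  0.3297755 ] [ 0.45852413 -0.24505354  0.20895993] 4.9 [ 0.37  0.27  0.    1.97  0.    0.9  -1.71]
[464.14083208 252.40464081] foot [274.62838744  89.3069731 ]
```

View pics/w2.png

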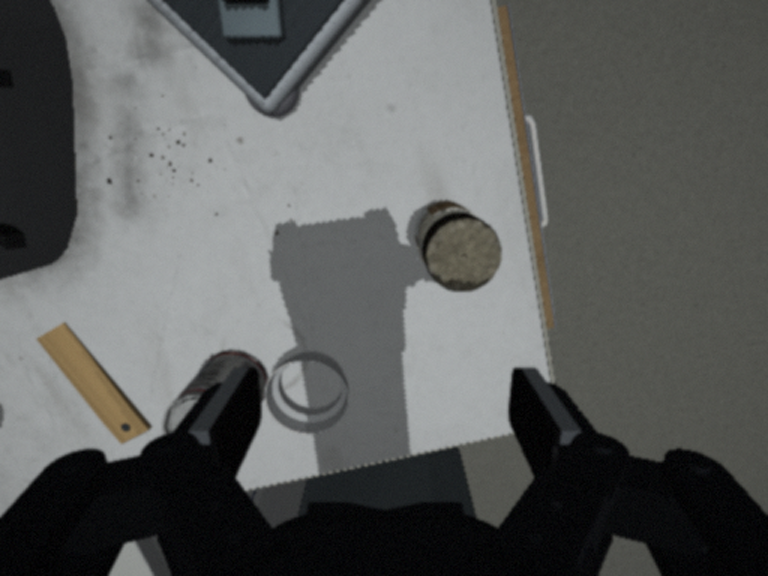

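```bash
python3 - <<'E'
from h import *
import pickle
C=pickle.load(open("c0.pkl","rb"));T,S=C["top"],C["side"];W=pickle.load(open("w2.pkl","rb"))
p=tri([(T,327.1,181.5),(S,333.2,253.1),(W,177.3,64)]);print(p)
for z in(.034,.040):
    p=plane(W,177.3,64,z)
    a=plane(W,163/1.5,0,z+.005);b=plane(W,347/1.5,0,z+.005)
    u=(a-p)[:2];v=(b-p)[:2];ya,yb=np.arctan2(u[1],u[0]),np.arctan2(v[1],v[0])
    print(z,p,ya,yb,"yaw",(ya+yb)/2, np.degrees(ya-yb))
print("rim outer low on T z.03",plane(W,184,76,.02))
# thick wedge, thin wedge check
print("thin wedge",plane(W,125/1.5,427/1.5,.0065))
E
```

```text
[ 0.59770336 -0.23004196  0.02140931]
0.034 [ 0.59363411 -0.23379064  0.034     ] 0.3077689681748627 -1.31789983570381 yaw -0.5050654337644737 93.1439613483287
0.04 [ 0.59226211 -0.23476799  0.04      ] 0.30764804398818224 -1.3182747954049048 yaw -0.5053133757083612 93.15851651115108
rim outer low on T z.03 [ 0.58431916 -0.2311443   0.02      ]
thin wedge [0.43881658 0.02927532 0.0065    ]
```

jog_arm --pt "0.001 0.025 0 0 0 0.04 1" --pt "0.001 0.049 0 0 0 0.04 1" --pt "0.001 0.049 0 0 0 0.04 1" --pt "0.002 0.049 0 0 0 0.04 1" --pt "0.002 0.049 0 0 0 0.04 1" --pt "0.002 0.049 0 0 0 0.04 1" --pt "0.002 0.049 0 0 0 0.04 1" --pt "0.002 0.049 0 0 0 0.04 1" --pt "0.002 0.049 0 0 0 0.04 1" --pt "0.001 0.049 0 0 0 0.04 1"

```text
t: 5.9
eef_pos: [0.4745, 0.2228, 0.2085]
tool_rot: [0.0, 0.998, -0.057, -0.0]
contact_force: [1.5, -0.2, 1.0]
gripper_width: 0.995
grasp_force: 0.0
```

jog_arm --pt "0 0.029 -0.02 0 0 0 1" --pt "0 0 -0.03 0 0 0 1" --pt "0 0 0 0 0 0 1" --pt "0 0 0 0 0 0 1"

```text
t: 6.3
eef_pos: [0.4745, 0.2492, 0.1586]
tool_rot: [0.001, 0.998, -0.057, -0.001]
contact_force: [0.9, 0.0, 0.5]
gripper_width: 1.006
grasp_force: 0.0
```

```bash
python3 - <<'E'
from h import *
c=bot.read_camera("wrist"); o=bot.get_obs(); save(c,"w3",s=1.5)
import pickle; pickle.dump(c,open("w3.pkl","wb"))
print(c["eye"],o["eef_pos"],o["t"],o["q"].round(2))
hsv=cv2.cvtColor(c["img"],cv2.COLOR_RGB2HSV);H,S,V=[hsv[...,i].astype(int) for i in range(3)]
m=((H>8)&(H<28)&(S>75)&(V>60)).astype(np.uint8)
for k in cv2.findContours(m,cv2.RETR_EXTERNAL,cv2.CHAIN_APPROX_NONE)[0]:
    if cv2.contourArea(k)>200:
        q=cv2.approxPolyDP(k,5,True)[:,0]; print(cv2.contourArea(k),(q*1.5).tolist()); print([plane(c,*p,.0).round(4)[:2].tolist() for p in q]); print([plane(c,*p,.0195).round(4)[:2].tolist() for p in q])
E
```

```text
[0.55126114 0.24067791 0.27873952] [0.4752494  0.24935913 0.15966002] 6.35 [-0.33  0.39 -0.33  1.96  0.17  0.83 -2.44]
3672.0 [[756.0, 127.5], [708.0, 132.0], [693.0, 307.5], [736.5, 301.5]]
[[0.5401, 0.0136], [0.5408, 0.0424], [0.4257, 0.0399], [0.4267, 0.0106]]
[[0.5408, 0.0295], [0.5415, 0.0563], [0.4345, 0.054], [0.4354, 0.0267]]
3790.5 [[352.5, 96.0], [348.0, 285.0], [381.0, 286.5], [378.0, 276.0], [391.5, 279.0], [399.0, 97.5]]
[[0.5858, 0.2555], [0.4693, 0.2747], [0.4657, 0.2525], [0.4733, 0.2537], [0.4701, 0.2449], [0.5818, 0.228]]
[[0.5833, 0.2544], [0.4751, 0.2723], [0.4717, 0.2517], [0.4787, 0.2528], [0.4758, 0.2446], [0.5796, 0.2289]]
```

View pics/w3.png

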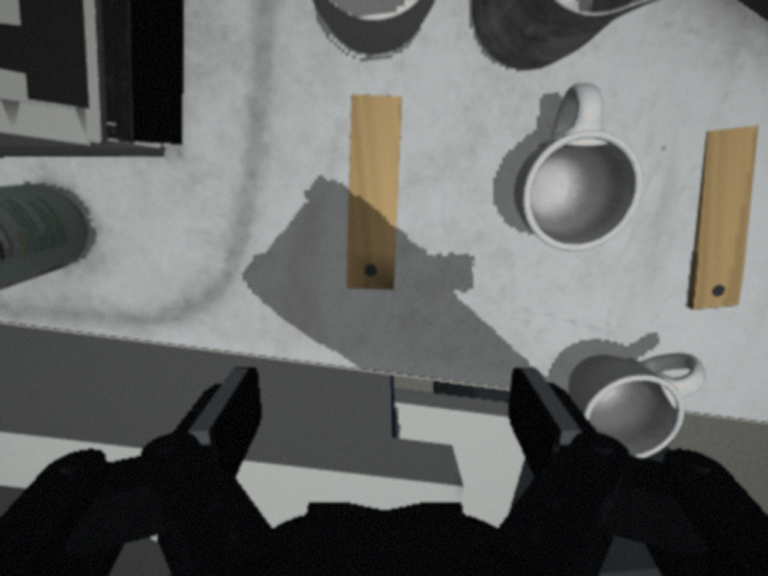

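jog_arm --pt "0.009 0.006 -0.035 0 0 -0.04 1" --pt "0 0 -0.04 0 0 0 1" --pt "0 0 -0.035 0 0 0 1" --pt "0 0 -0.015 0 0 0 0.6" --pt "0 0 -0.007 0 0 0 0.6" --pt "0 0 -0.003 0 0 0 0.5" --pt "0 0 0 0 0 0 0.2" --pt "0 0 0 0 0 0 0.2" --pt "0 0 0 0 0 0 0.2" --pt "0 0 0 0 0 0 0.2" --newtons 60

```text
t: 7.35
eef_pos: [0.4848, 0.2568, 0.0258]
tool_rot: [-0.001, 0.997, -0.077, 0.001]
contact_force: [-0.6, 0.1, 7.1]
gripper_width: 0.333
grasp_force: 60.3
```

jog_arm --pt "-0.008 0 0.03 0 0 0 0.2" --pt "-0.012 0 0.038 0 0 0 0.2" --pt "-0.014 -0.005 0.035 0 0 0 0.2" --pt "0 -0.025 0.005 0 0 -0.08 0.2" --pt "0 -0.045 0 0 0 -0.08 0.2" --pt "0 -0.045 0 0 0 -0.08 0.2" --pt "0 -0.045 0 0 0 -0.08 0.2" --pt "0 -0.045 0 0 0 -0.08 0.2" --pt "0 -0.045 0 0 0 -0.08 0.2" --pt "0 -0.045 0 0 0 -0.08 0.2"

```text
t: 8.35
eef_pos: [0.4491, -0.0464, 0.1323]
tool_rot: [0.0, 0.936, -0.352, 0.0]
contact_force: [1.5, -0.3, -1.4]
gripper_width: 0.339
grasp_force: 59.5
```

jog_arm --pt "0 -0.04 0 0 0 0 0.2" --pt "0.003 -0.04 0 0 0 0.05 0.2" --pt "0.015 -0.03 0 0 0 0.08 0.2" --pt "0.015 -0.018 -0.03 0 0 0.074 0.2" --pt "0 0 -0.035 0 0 0 0.2" --pt "0 0 -0.025 0 0 0 0.2" --pt "0 0 -0.008 0 0 0 0.2" --pt "0 0 0 0 0 0 0.2"

```text
t: 9.15
eef_pos: [0.4816, -0.172, 0.0334]
tool_rot: [0.0, 0.967, -0.253, -0.001]
contact_force: [0.2, 0.9, 0.8]
gripper_width: 0.33
grasp_force: 59.5
```

```bash
python3 - <<'E'
from h import *
s=bot.read_camera("side");c=bot.read_camera("wrist");o=bot.get_obs();print(o["eef_pos"],o["contact_force"],o["t"])
a=cv2.resize(s["img"][200:300,280:440],(480,300),interpolation=3);b=cv2.resize(c["img"][0:240],(480,225))
cv2.imwrite("pics/m2.png",np.vstack([a,b])[:,:,::-1])
import pickle;pickle.dump((s,c),open("p2.pkl","wb"))
E
```

```text
[ 0.48327703 -0.17205329  0.03519161] [ 1.05025035 -0.6928208  -0.74024203] 9.25
```

View pics/m2.png

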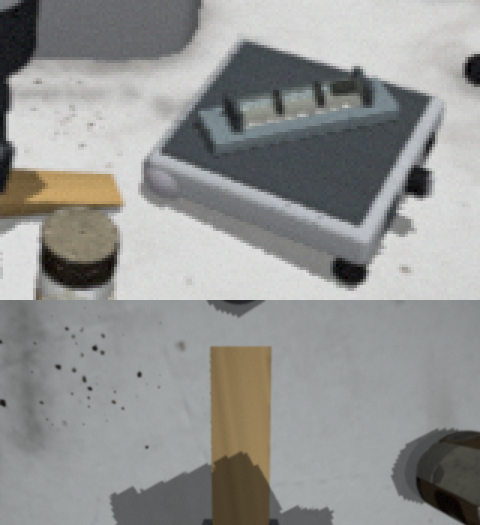

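jog_arm --pt "0.001 0.002 -0.006 0 0 0 0.2" --pt "0 0 -0.002 0 0 0 0.2" --pt "0 0 -0.001 0 0 0 0.2" --pt "0 0 0 0 0 0 0.2"

```text
t: 9.65
eef_pos: [0.4841, -0.1696, 0.0258]
tool_rot: [-0.0, 0.968, -0.252, 0.0]
contact_force: [-2.1, 1.2, 3.4]
gripper_width: 0.333
grasp_force: 59.8
```

jog_arm --pt "0.0087 -0.0049 0 0 0 0 0.2" --pt "0.0087 -0.0049 0 0 0 0 0.2" --pt "0.0087 -0.0049 0 0 0 0 0.2" --pt "0.0044 -0.0024 0 0 0 0 0.2" --pt "0.0044 -0.0024 0 0 0 0 0.2" --pt "0.0044 -0.0024 0 0 0 0 0.2" --pt "0 0 0 0 0 0 0.2"

```text
t: 10.35
eef_pos: [0.5196, -0.1897, 0.0258]
tool_rot: [-0.0, 0.968, -0.252, -0.004]
contact_force: [-13.3, 7.0, 21.4]
gripper_width: 0.335
grasp_force: 62.3
```

jog_arm --pt "0.0044 -0.0024 0.0005 0 0 0 0.2" --pt "0.0044 -0.0024 0 0 0 0 0.2" --pt "0.0044 -0.0024 0 0 0 0 0.2" --pt "0.0044 -0.0024 0 0 0 0 0.2" --pt "0 0 0 0 0 0 0.2" --pt "0 0 0 0 0 0 0.2"

```text
t: 10.95
eef_pos: [0.5385, -0.2001, 0.0258]
tool_rot: [-0.0, 0.968, -0.252, -0.003]
contact_force: [-7.7, 4.1, 10.4]
gripper_width: 0.332
grasp_force: 60.9
```

```bash
python3 - <<'E'
from h import *
s=bot.read_camera("side");c=bot.read_camera("top");o=bot.get_obs();print(o["eef_pos"],o["contact_force"],o["t"])
a=cv2.resize(s["img"][205:295,300:440],(780,300),interpolation=3);a=cv2.resize(s["img"][200:290,300:440],(467,300),interpolation=3);b=cv2.resize(c["img"][115:195,305:390],(319,300),interpolation=3)
cv2.imwrite("pics/m3.png",np.hstack([a,b])[:,:,::-1])
import pickle;pickle.dump((s,c),open("p3.pkl","wb"))
E
```

```text
[ 0.53850102 -0.20011172  0.02582081] [-7.18324961  3.84869032  9.64779294] 11.05
```

View pics/m3.png

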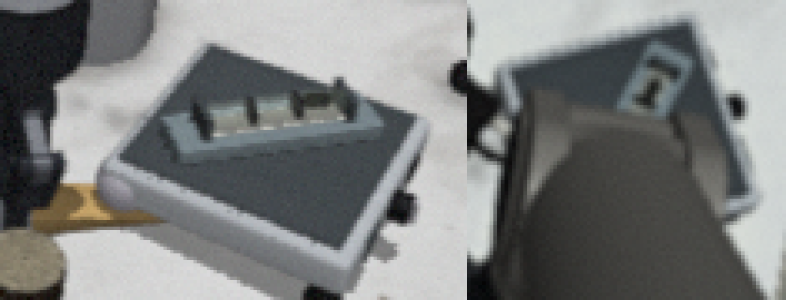

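jog_arm --pt "0.0044 -0.0024 0 0 0 0 0.2" --pt "0.0044 -0.0024 0 0 0 0 0.2" --pt "0.0044 -0.0024 0 0 0 0 0.2" --pt "0 0 0 0 0 0 0.2" --pt "0 0 0 0 0 0 0.2" --pt "0 0 0 0 0 0 0.2" --pt "0 0 0 0 0 0 0.2" --pt "0 0 0 0 0 0 0.2" --pt "0 0 0 0 0 0 0.2" --pt "0 0 0 0 0 0 0.2"

```text
t: 12.05
eef_pos: [0.552, -0.2074, 0.0258]
tool_rot: [-0.0, 0.968, -0.252, -0.002]
contact_force: [-7.6, 4.1, 9.3]
gripper_width: 0.333
grasp_force: 60.8
```

```bash
cat > bub.py <<'E'
from h import *
import pickle,sys
S=[bot.read_camera("side") for _ in range(4)]
img=np.mean([s["img"].astype(float) for s in S],0); g=img.mean(2)
np.save(sys.argv[1],img)
o=bot.get_obs();print(o["eef_pos"].round(4),o["contact_force"].round(1),o["t"])
cv2.imwrite(f"pics/{sys.argv[1]}.png",cv2.resize(img[212:252,345:420],(750,400),interpolation=cv2.INTER_CUBIC)[:,:,::-1])
E
python3 bub.py b1
```

```text
[ 0.552  -0.2074  0.0258] [-8.1  4.2  9.2] 12.25[ WARN:0@1.714] global loadsave.cpp:1063 imwrite_ Unsupported depth image for selected encoder is fallbacked to CV_8U.
```

View pics/b1.png

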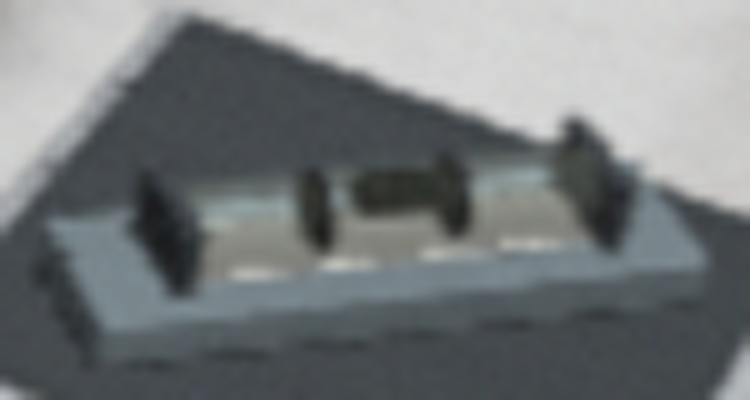

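jog_arm --pt "0.0015 -0.0008 0 0 0 0 0.2" --pt "0.0014 -0.0008 0 0 0 0 0.2" --pt "0 0 0 0 0 0 0.2" --pt "0 0 0 0 0 0 0.2" --pt "0 0 0 0 0 0 0.2" --pt "0 0 0 0 0 0 0.2" --pt "0 0 0 0 0 0 0.2" --pt "0 0 0 0 0 0 0.2" --pt "0 0 0 0 0 0 0.2" --pt "0 0 0 0 0 0 0.2"

```text
t: 13.25
eef_pos: [0.554, -0.2085, 0.0258]
tool_rot: [-0.0, 0.968, -0.252, -0.003]
contact_force: [-10.5, 6.1, 13.3]
gripper_width: 0.338
grasp_force: 61.1
```

```bash
cat > prof.py <<'E'
import numpy as np,sys
from scipy.ndimage import map_coordinates as mc
for n in sys.argv[1:]:
    g=np.load(n+".npy").mean(2); x=np.arange(373,395,0.5); 
    y=230.9-(x-381)*0.06
    p=np.mean([mc(g,[y+d,x],order=1) for d in(-.7,0,.7)],0)
    print(n,list(zip(x.tolist(),p.round().astype(int).tolist())))
E
python3 bub.py b2 2>/dev/null; python3 prof.py b1 b2
```

```text
[ 0.554  -0.2085  0.0258] [-9.9  4.9 13. ] 13.45
b1 [(373.0, 134), (373.5, 118), (374.0, 101), (374.5, 80), (375.0, 58), (375.5, 54), (376.0, 49), (376.5, 53), (377.0, 56), (377.5, 84), (378.0, 113), (378.5, 113), (379.0, 112), (379.5, 91), (380.0, 69), (380.5, 58), (381.0, 47), (381.5, 48), (382.0, 49), (382.5, 50), (383.0, 51), (383.5, 49), (384.0, 47), (384.5, 48), (385.0, 49), (385.5, 49), (386.0, 49), (386.5, 49), (387.0, 49), (387.5, 49), (388.0, 49), (388.5, 51), (389.0, 53), (389.5, 52), (390.0, 51), (390.5, 58), (391.0, 66), (391.5, 95), (392.0, 124), (392.5, 135), (393.0, 146), (393.5, 145), (394.0, 143), (394.5, 142)]
b2 [(373.0, 136), (373.5, 121), (374.0, 106), (374.5, 85), (375.0, 64), (375.5, 58), (376.0, 52), (376.5, 51), (377.0, 50), (377.5, 50), (378.0, 51), (378.5, 51), (379.0, 51), (379.5, 50), (380.0, 48), (380.5, 48), (381.0, 48), (381.5, 48), (382.0, 48), (382.5, 49), (383.0, 50), (383.5, 49), (384.0, 48), (384.5, 47), (385.0, 47), (385.5, 48), (386.0, 50), (386.5, 53), (387.0, 55), (387.5, 56), (388.0, 57), (388.5, 55), (389.0, 53), (389.5, 52), (390.0, 50), (390.5, 55), (391.0, 59), (391.5, 90), (392.0, 120), (392.5, 135), (393.0, 149), (393.5, 147), (394.0, 146), (394.5, 145)]
```

View pics/b2.png

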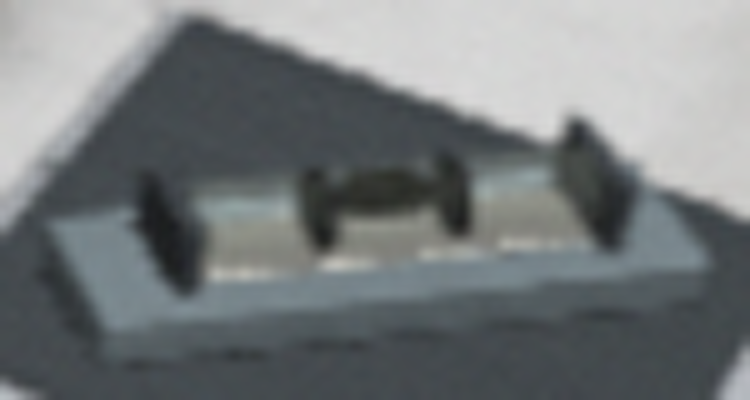

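jog_arm --pt "0 0 0 0 0 0 0.45" --pt "0 0 0 0 0 0 0.7" --pt "0 0 0 0 0 0 0.7" --pt "0 0 0 0 0 0 0.7" --pt "0 0 0.01 0 0 0 0.7" --pt "-0.002 0.001 0.02 0 0 0 0.7" --pt "-0.01 0.006 0.03 0 0 0 0.7" --pt "-0.017 0.01 0.04 0 0 0 0.7" --pt "-0.02 0.01 0.04 0 0 0 0.7" --pt "0 0 0 0 0 0 0.7"

```text
t: 14.45
eef_pos: [0.5089, -0.1829, 0.1715]
tool_rot: [0.0, 0.968, -0.252, 0.004]
contact_force: [1.0, 0.3, 0.0]
gripper_width: 0.703
grasp_force: 0.0
```

jog_arm --pt "0 0 0.02 0 0 0 0.7" --pt "0 0 0 0 0 0 0.7" --pt "0 0 0 0 0 0 0.7" --pt "0 0 0 0 0 0 0.7"

```text
t: 14.85
eef_pos: [0.5074, -0.183, 0.1848]
tool_rot: [0.0, 0.968, -0.252, -0.001]
contact_force: [0.6, -0.5, -0.9]
gripper_width: 0.702
grasp_force: 0.0
```

```bash
python3 bub.py b3 2>/dev/null; python3 prof.py b3; python3 -c "
import numpy as np
for n in('b2','b3'):
    g=np.load(n+'.npy').mean(2); print(n); print(g[228:234,374:393].round().astype(int))"
```

```text
[ 0.5075 -0.183   0.185 ] [-0.9  0.2 -0.3] 15.05
b3 [(373.0, 133), (373.5, 119), (374.0, 105), (374.5, 85), (375.0, 64), (375.5, 58), (376.0, 52), (376.5, 50), (377.0, 48), (377.5, 48), (378.0, 48), (378.5, 49), (379.0, 49), (379.5, 49), (380.0, 49), (380.5, 48), (381.0, 47), (381.5, 48), (382.0, 50), (382.5, 50), (383.0, 50), (383.5, 49), (384.0, 48), (384.5, 48), (385.0, 49), (385.5, 49), (386.0, 49), (386.5, 55), (387.0, 60), (387.5, 60), (388.0, 60), (388.5, 57), (389.0, 54), (389.5, 52), (390.0, 49), (390.5, 53), (391.0, 57), (391.5, 88), (392.0, 119), (392.5, 134), (393.0, 148), (393.5, 146), (394.0, 144), (394.5, 143)]
b2
[[ 76  71  70  72  81  80  74  76  75  78  73  75  85  92  68  47  48  77
  101]
 [ 82  61  45  65  87  80  62  60  55  51  48  51  65  78  71  50  48  64
  103]
 [ 87  58  53  59  69  61  49  51  52  52  48  46  48  53  54  52  52  63
  121]
 [101  63  54  49  48  47  47  48  47  49  46  44  49  50  55  54  50  55
  126]
 [117  68  51  46  46  50  50  46  45  49  51  58  61  79  72  49  46  47
  112]
 [126  71  49  48  63  84  83  80  79  85  89  98 105 124 106  57  42  43
  106]]
b3
[[ 76  71  68  72  79  77  74  75  75  75  74  79  89  90  69  52  46  77
   99]
 [ 81  60  44  63  85  78  62  57  54  52  47  50  63  76  70  53  46  63
  102]
 [ 84  58  53  58  62  54  48  49  53  54  50  47  45  53  55  54  52  60
  120]
 [100  64  54  47  46  46  49  47  50  47  45  49  48  61  61  53  48  52
  124]
 [116  67  51  45  42  49  50  46  43  49  50  56  66  82  73  51  44  46
  110]
 [124  69  47  46  54  79  84  79  79  85  88  97 112 130 105  56  39  42
  105]]
```

```bash
python3 -c "
from station import bot
print(bot.hand_in())"
```

```text
the job is handed in; nothing more can be done
None
```

The job is handed in at about 15 s: the jar stands upright out of the way, the thick wedge is under the short foot, and the bubble sits about midway between its marks with the gripper clear of everything.

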